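Withdraw the flush bolt and open the passive leaf

TASK

The right-hand leaf of the small grey two-door cabinet on the bench already stands open; the left-hand leaf is still held shut by its flush bolt. Draw the bolt fully up by its knob, then swing the left-hand leaf open to about a right angle, and let go with the bolt still up. Leave the roll of tape on top of the cabinet where it is.

Things in the scene. Friction and masses are not known exactly. Their poses are not given: they have to be found in the camera images.
- bolt_grip (a point): Centre of the bolt's round steel knob (20 mm diameter, 28 mm tall, on an 8 mm rod; free all round, its underside 18 mm above the cabinet's roof), at the free edge of the left leaf; 207 mm above the bench with the bolt down. Axes: z up, y along the leaf towards its hinge, x into the cabinet. The upright hinge axis lies 126 mm from here along +y and 6 mm along -x.
- flush_bolt (a joint): Lift of the bolt, m: 0 is down (foot 16 mm deep in a hole in the sill, holding the leaf shut), 0.030 fully up at its stop; clear of the sill from 0.016. Lifts with about 4 N and stays by friction where it is left. The knob may then also be used to pull the leaf, and turns freely enough in the fingers.
- passive_leaf (a joint): Angle of the left leaf, rad (grey panel 138 x 148 mm, 16 mm thick): 0 shut, 1.57 a right angle, stop at 1.8. Opens towards the robot, clockwise from above, with under 1 N, and stays where left; bolted, it gives only 0.02. A steel bow handle stands 32 mm off its front: an upright 9 mm bar, 65 to 135 mm above the bench, 26 mm from the bolt towards the hinge.
- tape_roll: A bystander: roll of tan tape lying flat, 102 mm in diameter, 25 mm tall, loose on the cabinet's roof (175 mm above the bench) over the right-hand half. Origin at the centre of its underside.

How it is judged:
On the way, in this order (a step that is already met when the one before it is completed fails the run):
1. the bolt is drawn up clear of the sill while the leaf is still shut (value of joint flush_bolt above 0.018 m and value of joint passive_leaf below 0.1 rad), for 0.1 s.
2. the left-hand leaf is swung open beyond 65 degrees (value of joint passive_leaf above 1.13 rad), for 0.1 s.
At the end, for the whole second after the job is handed in: The bolt stands at least 18 mm up (of 30), the left-hand leaf is open by more than 1.13 rad (65 degrees) and at rest, and the tape roll lies within 30 mm of where it was (value of joint flush_bolt above 0.018 m and value of joint passive_leaf above 1.13 rad and velocity of joint passive_leaf between -0.05 and 0.05 rad/s); the robot touches nothing.
It fails at once if the tape roll is shifted by more than 30 mm (distance of tape_roll from where it was at the start of the episode above 0.03 m).
It also fails if it takes over 32 s, if anything falls off the work surface, if the arm or the gripper's body presses on something with over 40 N, if the wrist force passes 120 N, or if a joint passes its speed limit or range.

ROBOT

A 6-joint arm with a two-finger parallel gripper is mounted at the origin on a cart in front of the work surface, level with it; the furniture and walls round the work are solid. World frame = base frame: x ahead of the robot, y to its left, z up, the work surface at z = 0. Lengths are in m, angles in rad, forces in N, time in s.
With the tool pointing down it reaches from about 0.3 to 0.95 m from the base axis. Payload 3.1 kg.
Tool frame: the origin (TCP) lies at the very end of the fingers, on their centre line; the grasp point (between the pads) lies 19 mm behind it; z points along the fingers, y is the line along which they close (so a half turn about z gives the same grasp; the last joint's range is limited). The gripper opens to 85 mm and grips with 20 to 120 N. Pads are 22 mm wide; open, the fingers measure 114 mm over their backs; the gripper's body (76 mm by 85 mm) begins 54 mm behind the grasp point. The pads swing forward as they close: fully open they stand 13 mm farther back than shut.
Start: joints at [1.178, 0.308, 1.634, -0, 1.2, -0.07], TCP at [0.198, 0.593, 0.231] pointing down, gripper open.
Joint ranges: [-3.06, 3.06], [-0.79, 1.96], [0.05, 2.63], [-1.19, 4.34], [0.05, 2.64], [-2.94, 2.94]. Speed limits (rad/s): [2.79, 2.79, 3.14, 3.14, 3.14, 3.14].

INTERFACE

Orientations are given as a unit quaternion [x, y, z, w].
In Python, from cell import arm gives the robot as it stands.
- The arm moves only by the tool apply_moves, never from a script. Its argument "deltas" is a list of rows, each an object of numbers: "dx", "dy", "dz": the shift along the tool's x, y, z in units of 150 mm (1.0 is 150 mm); "rx", "ry", "rz": the turn, a rotation vector about the tool's x, y, z in units of 8 degrees (1.0 is 8 degrees); "gripper": the finger opening in mm, from 0 to 85.4. A call has 1 to 20 rows; each row shifts and turns the commanded pose from where the row before left it, along the tool's axes as they then stand; what a row does not reach is not made up. A row lasts 1/8 s, in which the tool goes at most 62.5 mm and 10.7 degrees, less where a joint would pass 70% of its speed; a pose out of reach is approached as far as the arm can. A call with a number of a shift or a turn outside -1 to 1 is refused whole. A call with a gripper value outside its range is refused whole. The fingers move at their own pace and stop on an object; "grip_force" is the grip in N (left out, the last holds). Time passes only in rows, so rows that do not move let the fingers close. It gives the time, the measured TCP pose, the force, the opening and the grip force at its end, in the units of the state.
- arm.read_state(): the state, without advancing time (a new reading comes with each control period).
- arm.snapshot(name): name is "scene" or "top" or "wrist"; returns (picture, depth): 384x512x3 uint8, blue, green, red; 384x512 float32, m along the optical axis (not along the pixel's ray), 0 where there is no reading.
- arm.calibration(name): a dict with "fx", "fy", "cx", "cy" (pixels), "distortion" ([k1, k2, p1, p2, k3] as OpenCV has them; the pictures are not rectified), "extrinsics" (4x4, takes a point from world to camera coordinates). Camera axes: x right, y up, looking along -z (the intrinsics and any distortion apply to the point x, -y, -z); pixel columns grow to the right and rows downward; lengths in m; the calibration is good to about 2 mm. A picture is of the moment at which its call begins: read the wrist's pose just before it. calibration takes no time and is no camera call; for the wrist camera it gives the pose at the moment of the call.
- arm.hand_in(): hands the job in; it is judged then, once.
Trained networks look in the newest picture that a camera, given by its name, has taken for a name from the list of things; names that differ only in an ending like _2 or _b are one class to them, and where a whole thing is asked for, a point or a joint stands for the part that bears it (a point fixed in the world has none). Each returns a list of dicts, best first, with "confidence" (0 to 1); they miss things now and then, are a little off and sometimes report something else, mostly with a low value. They report only what shows in the picture. A call takes as long as a camera call.
- arm.trace(camera, name): "pixels" (384x512 bool, what is visible of it) and "location" ([column, row] in pixels, amid what is visible of it).
The state is a dict: "clock": time; "q": joint angles; "qd": joint speeds; "effort": joint torques, N m; "position": TCP position; "ee_rot": TCP orientation; "wrist_force": force on the tool from outside, world axes, zero at the start; "torque": the same for the moment, N m; "grip_width": opening from 0.0 (shut) to 1.0 (fully open); "grasp_force": force on a finger pad.
Only numpy, scipy, OpenCV 4.12 (cv2) and the standard library are available. Lean on these libraries where they do the work, as an engineer would, in place of code of your own. Each camera call takes 0.05 s, during which the arm holds its last target. There are 200 camera calls.

## Working session

There is one attempt and no reset: what is moved stays moved. The work goes in short steps, Python scripts to look and compute and a tool call to move; the robot and the scene stay as the last step left them, time stands still between calls to the robot, and variables do not carry over. Pictures are saved under pics/ and viewed, at most 10 in all, crops included, and the job is handed in when it is done.

Besides the shell and the picture viewer there is one more tool, called by a JSON object that holds its "fn" and its "kwargs". apply_moves: Moves the arm, as the interface text tells. Its arguments: {"type":"object","properties":{"deltas":{"type":"array"},"grip_force":{"type":"number"}},"required":["deltas"]}

```bash
mkdir -p pics; cat > h.py <<'E'
import numpy as np, cv2
from cell import arm
def world(cam,px,depth,cal):
    K=np.array([[cal['fx'],0,cal['cx']],[0,cal['fy'],cal['cy']],[0,0,1]])
    u=cv2.undistortPoints(np.array(px,float).reshape(-1,1,2),K,np.array(cal['distortion'],float)).reshape(-1,2)
    d=np.asarray(depth).reshape(-1)
    P=np.c_[u[:,0]*d,-u[:,1]*d,-d,np.ones(len(d))]
    return (np.linalg.inv(np.array(cal['extrinsics']))@P.T).T[:,:3]
def look(cam,names):
    cal=arm.calibration(cam);pic,dep=arm.snapshot(cam)
    for n in names:
        for r in arm.trace(cam,n)[:2]:
            m=r['pixels']&(dep>0); v,u=np.nonzero(m)
            if len(u)==0: print(cam,n,r['confidence'],'none');continue
            W=world(cam,np.c_[u,v],dep[m],cal)
            print(cam,n,round(r['confidence'],2),np.round(r['location']),len(u),'med',np.median(W,0).round(3),'lo',np.percentile(W,3,axis=0).round(3),'hi',np.percentile(W,97,axis=0).round(3))
    return pic,dep,cal
E
python3 - <<'E'
from h import *
ps=[look(c,['bolt_grip','passive_leaf','tape_roll'])[0] for c in('scene','top')]
cv2.imwrite('pics/a.png',cv2.resize(np.vstack(ps),(400*512//512*1,600)) if 0 else cv2.resize(np.hstack(ps),(800,300)))
cv2.imwrite('pics/s.png',ps[0])
s=arm.read_state();print(s['position'],s['ee_rot'],s['clock'])
E
```

```text
scene bolt_grip 0.65 [246. 195.] 243 med [0.575 0.155 0.174] lo [0.568 0.148 0.054] hi [0.591 0.193 0.218]
scene passive_leaf 0.77 [239. 210.] 1430 med [0.573 0.182 0.124] lo [0.539 0.147 0.04 ] hi [0.584 0.276 0.21 ]
scene tape_roll 0.81 [295. 220.] 1307 med [0.637 0.043 0.191] lo [0.591 0.001 0.173] hi [0.684 0.094 0.198]
top bolt_grip 0.5 [264. 220.] 72 med [0.574 0.16  0.219] lo [0.566 0.152 0.211] hi [0.581 0.167 0.222]
top passive_leaf 0.91 [240. 220.] 873 med [0.574 0.215 0.171] lo [0.552 0.154 0.022] hi [0.587 0.284 0.22 ]
top tape_roll 0.83 [332. 194.] 847 med [0.636 0.047 0.198] lo [0.592 0.008 0.186] hi [0.685 0.098 0.201]
[0.19825309 0.59262847 0.23112071] [ 1.60701587e-01  9.87003030e-01 -1.29439029e-04 -3.16262290e-05] 0.4
```

View pics/a.png

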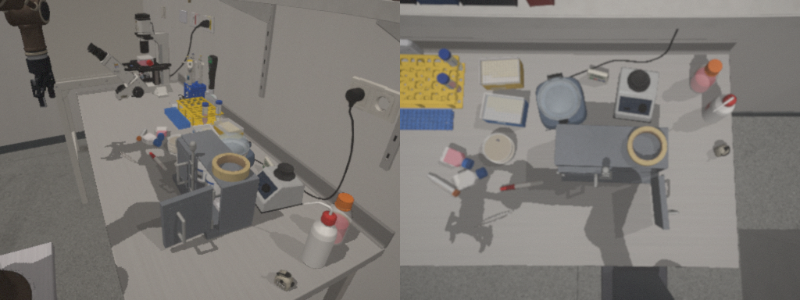

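View pics/s.png

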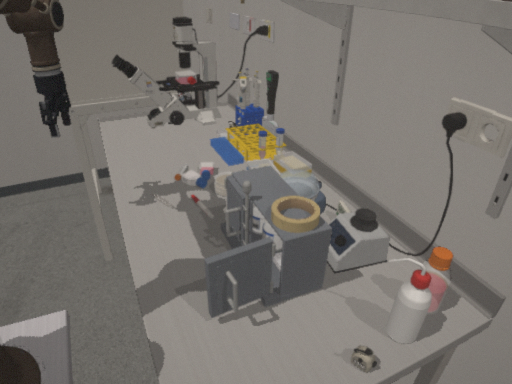

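The scene view shows the grey cabinet with its right leaf open. The knob is at about (246,185) and the tape is on the right half at (295,212). The top view puts the knob at (0.574, 0.160), with its top at z≈0.22. I'll go above it with the fingers closing along world y.

{"fn": "apply_moves", "kwargs": {"deltas": [{"rz": -0.77,"dz": -0.2,"gripper": 50},{"rz": -0.77,"dz": -0.2},{"rz": -0.77,"dz": -0.2},{"dx": -0.179,"dy": -0.206},{"dx": -0.179,"dy": -0.206},{"dx": -0.179,"dy": -0.206},{"dx": -0.179,"dy": -0.206},{"dx": -0.179,"dy": -0.206},{"dx": -0.179,"dy": -0.206},{"dx": -0.179,"dy": -0.206},{"dx": -0.179,"dy": -0.206},{"dx": -0.179,"dy": -0.206},{"dx": -0.179,"dy": -0.206},{"dx": -0.179,"dy": -0.206},{"dx": -0.179,"dy": -0.206},{"dx": -0.179,"dy": -0.206},{"dx": -0.179,"dy": -0.206},{}], "grip_force": 40}}

```text
invalid input
```

```bash
python3 - <<'E'
from h import *
s=arm.read_state();print(s['position'],s['ee_rot'],s['clock'],s['grip_width'])
pic,dep,cal=look('wrist',['bolt_grip','passive_leaf','tape_roll'])
cv2.imwrite('pics/w1.png',pic)
m=(dep>0); v,u=np.nonzero(m); W=world('wrist',np.c_[u,v],dep[m],cal)
k=(W[:,2]>.2)&(W[:,2]<.235)&(abs(W[:,0]-.574)<.03)&(abs(W[:,1]-.16)<.03)
print('knob',k.sum(),W[k].mean(0) if k.any() else '', W[k].min(0),W[k].max(0))
E
```

```text
[0.19825309 0.59262847 0.23112071] [ 1.60701587e-01  9.87003030e-01 -1.29439029e-04 -3.16262290e-05] 0.4 0.9970195344911357Traceback (most recent call last):
  File "<stdin>", line 7, in <module>
    return umr_minimum(a, axis, None, out, keepdims, initial, where)
ValueError: zero-size array to reduction operation minimum which has no identity
```

View pics/w1.png

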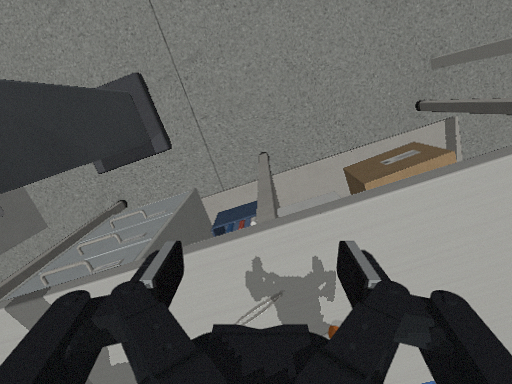

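The move was refused, so the wrist view still shows the start pose: bench edge and floor. The empty row is the likely cause, so I'll resend without it.

{"fn": "apply_moves", "kwargs": {"deltas": [{"rz": -0.77,"dz": -0.2,"gripper": 50},{"rz": -0.77,"dz": -0.2,"gripper": 50},{"rz": -0.77,"dz": -0.2,"gripper": 50},{"dx": -0.179,"dy": -0.206,"gripper": 50},{"dx": -0.179,"dy": -0.206,"gripper": 50},{"dx": -0.179,"dy": -0.206,"gripper": 50},{"dx": -0.179,"dy": -0.206,"gripper": 50},{"dx": -0.179,"dy": -0.206,"gripper": 50},{"dx": -0.179,"dy": -0.206,"gripper": 50},{"dx": -0.179,"dy": -0.206,"gripper": 50},{"dx": -0.179,"dy": -0.206,"gripper": 50},{"dx": -0.179,"dy": -0.206,"gripper": 50},{"dx": -0.179,"dy": -0.206,"gripper": 50},{"dx": -0.179,"dy": -0.206,"gripper": 50},{"dx": -0.179,"dy": -0.206,"gripper": 50},{"dx": -0.179,"dy": -0.206,"gripper": 50},{"dx": -0.179,"dy": -0.206,"gripper": 50},{"dx": 0,"gripper": 50}], "grip_force": 40}}

```text
invalid input
```

{"fn": "apply_moves", "kwargs": {"deltas": [{"dx": 0,"dy": 0,"dz": -0.2,"rx": 0,"ry": 0,"rz": -0.77,"gripper": 50},{"dx": 0,"dy": 0,"dz": -0.2,"rx": 0,"ry": 0,"rz": -0.77,"gripper": 50},{"dx": 0,"dy": 0,"dz": -0.2,"rx": 0,"ry": 0,"rz": -0.77,"gripper": 50}], "grip_force": 40}}

```text
clock: 0.98
position: [0.1982, 0.5927, 0.3221]
ee_rot: [-0.002, 1.0, -0.0, -0.0]
wrist_force: [0.3, 0.4, -0.3]
grip_width: 0.585
grasp_force: 0.0
```

Every row needs all seven fields.

{"fn": "apply_moves", "kwargs": {"deltas": [{"dx": -0.179,"dy": -0.206,"dz": 0,"rx": 0,"ry": 0,"rz": 0,"gripper": 50},{"dx": -0.179,"dy": -0.206,"dz": 0,"rx": 0,"ry": 0,"rz": 0,"gripper": 50},{"dx": -0.179,"dy": -0.206,"dz": 0,"rx": 0,"ry": 0,"rz": 0,"gripper": 50},{"dx": -0.179,"dy": -0.206,"dz": 0,"rx": 0,"ry": 0,"rz": 0,"gripper": 50},{"dx": -0.179,"dy": -0.206,"dz": 0,"rx": 0,"ry": 0,"rz": 0,"gripper": 50},{"dx": -0.179,"dy": -0.206,"dz": 0,"rx": 0,"ry": 0,"rz": 0,"gripper": 50},{"dx": -0.179,"dy": -0.206,"dz": 0,"rx": 0,"ry": 0,"rz": 0,"gripper": 50},{"dx": -0.179,"dy": -0.206,"dz": 0,"rx": 0,"ry": 0,"rz": 0,"gripper": 50},{"dx": -0.179,"dy": -0.206,"dz": 0,"rx": 0,"ry": 0,"rz": 0,"gripper": 50},{"dx": -0.179,"dy": -0.206,"dz": 0,"rx": 0,"ry": 0,"rz": 0,"gripper": 50},{"dx": -0.179,"dy": -0.206,"dz": 0,"rx": 0,"ry": 0,"rz": 0,"gripper": 50},{"dx": -0.179,"dy": -0.206,"dz": 0,"rx": 0,"ry": 0,"rz": 0,"gripper": 50},{"dx": -0.179,"dy": -0.206,"dz": 0,"rx": 0,"ry": 0,"rz": 0,"gripper": 50},{"dx": -0.179,"dy": -0.206,"dz": 0,"rx": 0,"ry": 0,"rz": 0,"gripper": 50},{"dx": 0,"dy": 0,"dz": 0,"rx": 0,"ry": 0,"rz": 0,"gripper": 50}], "grip_force": 40}}

```text
clock: 2.85
position: [0.5756, 0.1577, 0.3211]
ee_rot: [0.002, 1.0, -0.0, 0.0]
wrist_force: [0.2, -0.4, 0.3]
grip_width: 0.584
grasp_force: 0.0
```

```bash
python3 - <<'E'
from h import *
s=arm.read_state();print(s['position'],s['ee_rot'],s['clock'],s['grip_width'])
pic,dep,cal=look('wrist',['bolt_grip','passive_leaf','tape_roll'])
cv2.imwrite('pics/w2.png',pic)
m=(dep>0); v,u=np.nonzero(m); W=world('wrist',np.c_[u,v],dep[m],cal)
k=(W[:,2]>.2)&(W[:,2]<.235)&(abs(W[:,0]-.574)<.03)&(abs(W[:,1]-.16)<.03)
if k.any(): print('knob',k.sum(),W[k].mean(0), W[k].min(0),W[k].max(0))
E
```

```text
[0.57560188 0.15769923 0.32111571] [ 1.99268018e-03  9.99997927e-01 -3.39956596e-04  2.43386058e-04] 2.85 0.5842995363221463
wrist bolt_grip 0.93 [262. 184.] 506 med [0.573 0.159 0.217] lo [0.567 0.151 0.068] hi [0.583 0.166 0.222]
wrist passive_leaf 0.87 [301. 174.] 4347 med [0.572 0.209 0.157] lo [0.548 0.151 0.042] hi [0.586 0.282 0.221]
wrist tape_roll 0.93 [149. 214.] 3152 med [0.622 0.037 0.199] lo [0.59  0.006 0.177] hi [0.681 0.098 0.201]
knob 368 [0.57334573 0.15863214 0.21738849] [0.56594582 0.14877256 0.20018644] [0.5851626  0.16859429 0.22346095]
```

View pics/w2.png

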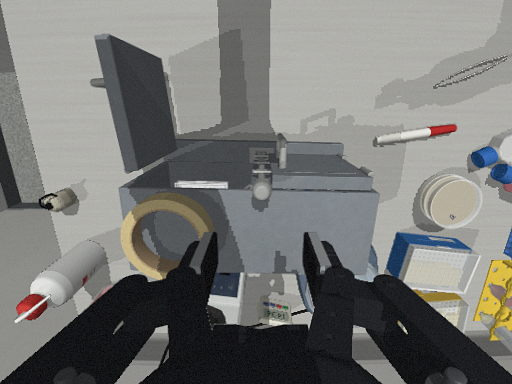

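The wrist view shows the knob at (262,185), between and ahead of the fingers, with the tape at (165,235) and clear. The knob centre is (0.575, 0.159) and the tool is right above it. Next I'll descend and close.

{"fn": "apply_moves", "kwargs": {"deltas": [{"dx": 0,"dy": 0.008,"dz": 0.22,"rx": 0,"ry": 0,"rz": 0,"gripper": 46},{"dx": 0,"dy": 0,"dz": 0.22,"rx": 0,"ry": 0,"rz": 0,"gripper": 46},{"dx": 0,"dy": 0,"dz": 0.22,"rx": 0,"ry": 0,"rz": 0,"gripper": 46},{"dx": 0,"dy": 0,"dz": 0.22,"rx": 0,"ry": 0,"rz": 0,"gripper": 46},{"dx": 0,"dy": 0,"dz": 0,"rx": 0,"ry": 0,"rz": 0,"gripper": 10},{"dx": 0,"dy": 0,"dz": 0,"rx": 0,"ry": 0,"rz": 0,"gripper": 10},{"dx": 0,"dy": 0,"dz": 0,"rx": 0,"ry": 0,"rz": 0,"gripper": 10},{"dx": 0,"dy": 0,"dz": 0,"rx": 0,"ry": 0,"rz": 0,"gripper": 10},{"dx": 0,"dy": 0,"dz": 0,"rx": 0,"ry": 0,"rz": 0,"gripper": 10}], "grip_force": 40}}

```text
clock: 4.18
position: [0.572, 0.1594, 0.1893]
ee_rot: [-0.0, 1.0, -0.002, -0.002]
wrist_force: [-3.4, -5.3, -4.1]
grip_width: 0.217
grasp_force: 39.1
```

{"fn": "apply_moves", "kwargs": {"deltas": [{"dx": 0,"dy": 0,"dz": -0.04,"rx": 0,"ry": 0,"rz": 0,"gripper": 10},{"dx": 0,"dy": 0,"dz": -0.04,"rx": 0,"ry": 0,"rz": 0,"gripper": 10},{"dx": 0,"dy": 0,"dz": -0.04,"rx": 0,"ry": 0,"rz": 0,"gripper": 10},{"dx": 0,"dy": 0,"dz": -0.04,"rx": 0,"ry": 0,"rz": 0,"gripper": 10},{"dx": 0,"dy": 0,"dz": -0.033,"rx": 0,"ry": 0,"rz": 0,"gripper": 10},{"dx": 0,"dy": 0,"dz": 0,"rx": 0,"ry": 0,"rz": 0,"gripper": 10},{"dx": 0,"dy": 0,"dz": 0,"rx": 0,"ry": 0,"rz": 0,"gripper": 10}]}}

```text
clock: 5.05
position: [0.572, 0.1594, 0.2181]
ee_rot: [-0.0, 1.0, -0.002, -0.002]
wrist_force: [-2.5, -6.2, -6.2]
grip_width: 0.208
grasp_force: 41.9
```

```bash
python3 - <<'E'
from h import *
s=arm.read_state();print(s['position'],s['wrist_force'],s['grip_width'])
pic,dep,cal=look('scene',['bolt_grip','passive_leaf'])
cv2.imwrite('pics/s2.png',cv2.resize(pic[130:330,180:380],(600,600)))
p=np.array([.574,.159]);h=np.array([.568,.285]);r=p-h
for t in np.arange(0,1.7,.14):
    c,s_=np.cos(-t),np.sin(-t);d=np.array([[c,-s_],[s_,c]])@r+h-p
    if t: print(round(t,2),d.round(3),'step units dx,dy',((d-o)/.15*[-1,1]).round(3))
    o=d
E
```

```text
[0.57201306 0.15937817 0.21809271] [-2.48321165 -6.22516916 -6.16527194] 0.20815308828585238
scene bolt_grip 0.62 [248. 189.] 8 med [0.576 0.154 0.199] lo [0.574 0.153 0.194] hi [0.577 0.157 0.202]
scene passive_leaf 0.76 [238. 210.] 1533 med [0.573 0.184 0.12 ] lo [0.538 0.146 0.03 ] hi [0.587 0.282 0.174]
scene passive_leaf 0.7 [246. 216.] 135 med [0.575 0.155 0.129] lo [0.573 0.153 0.054] hi [0.579 0.158 0.204]
0.14 [-0.018  0.   ] step units dx,dy [0.118 0.003]
0.28 [-0.035  0.003] step units dx,dy [0.116 0.019]
0.42 [-0.052  0.009] step units dx,dy [0.112 0.035]
0.56 [-0.068  0.016] step units dx,dy [0.106 0.05 ]
0.7 [-0.083  0.026] step units dx,dy [0.098 0.065]
0.84 [-0.096  0.037] step units dx,dy [0.088 0.078]
0.98 [-0.107  0.051] step units dx,dy [0.077 0.089]
1.12 [-0.117  0.066] step units dx,dy [0.063 0.099]
1.26 [-0.124  0.082] step units dx,dy [0.049 0.107]
1.4 [-0.129  0.099] step units dx,dy [0.033 0.113]
1.54 [-0.132  0.116] step units dx,dy [0.017 0.116]
1.68 [-0.132  0.134] step units dx,dy [0.001 0.118]
```

View pics/s2.png

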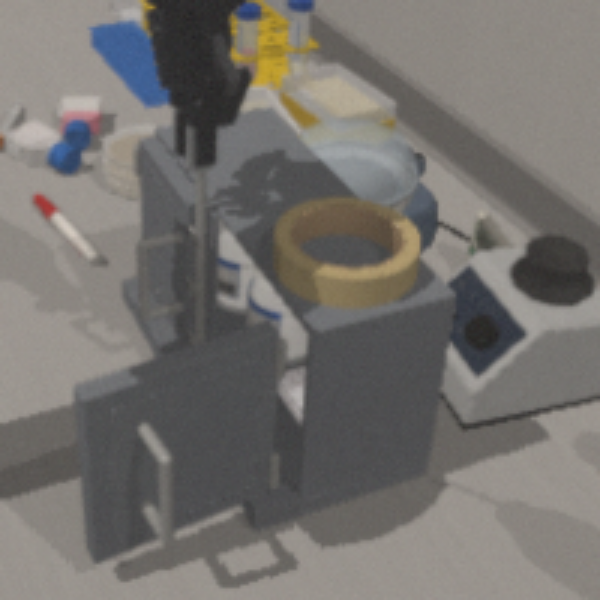

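The view shows the fingers holding the knob at about (200,130) in the crop, with more rod exposed below. The tool rose 28.8 mm with the leaf still shut, and the tape hasn't moved. Next is the swing along the arc.

{"fn": "apply_moves", "kwargs": {"deltas": [{"dx": 0.06,"dy": 0,"dz": 0,"rx": 0,"ry": 0,"rz": 0,"gripper": 10},{"dx": 0.058,"dy": 0.003,"dz": 0,"rx": 0,"ry": 0,"rz": 0,"gripper": 10},{"dx": 0.116,"dy": 0.019,"dz": 0,"rx": 0,"ry": 0,"rz": 0,"gripper": 10},{"dx": 0.112,"dy": 0.035,"dz": 0,"rx": 0,"ry": 0,"rz": 0,"gripper": 10},{"dx": 0.106,"dy": 0.05,"dz": 0,"rx": 0,"ry": 0,"rz": 0,"gripper": 10},{"dx": 0,"dy": 0,"dz": 0,"rx": 0,"ry": 0,"rz": 0,"gripper": 10}]}}

```text
clock: 5.95
position: [0.5035, 0.1753, 0.2181]
ee_rot: [-0.0, 1.0, -0.003, -0.002]
wrist_force: [-1.9, -7.3, -5.6]
grip_width: 0.213
grasp_force: 39.0
```

{"fn": "apply_moves", "kwargs": {"deltas": [{"dx": 0.098,"dy": 0.065,"dz": 0,"rx": 0,"ry": 0,"rz": 0,"gripper": 10},{"dx": 0.088,"dy": 0.078,"dz": 0,"rx": 0,"ry": 0,"rz": 0,"gripper": 10},{"dx": 0.077,"dy": 0.089,"dz": 0,"rx": 0,"ry": 0,"rz": 0,"gripper": 10},{"dx": 0.063,"dy": 0.099,"dz": 0,"rx": 0,"ry": 0,"rz": 0,"gripper": 10},{"dx": 0.049,"dy": 0.107,"dz": 0,"rx": 0,"ry": 0,"rz": 0,"gripper": 10},{"dx": 0.033,"dy": 0.113,"dz": 0,"rx": 0,"ry": 0,"rz": 0,"gripper": 10},{"dx": 0.01,"dy": 0.06,"dz": 0,"rx": 0,"ry": 0,"rz": 0,"gripper": 10},{"dx": 0.007,"dy": 0.056,"dz": 0,"rx": 0,"ry": 0,"rz": 0,"gripper": 10},{"dx": 0,"dy": 0,"dz": 0,"rx": 0,"ry": 0,"rz": 0,"gripper": 10},{"dx": 0,"dy": 0,"dz": 0,"rx": 0,"ry": 0,"rz": 0,"gripper": 10}]}}

```text
clock: 7.2
position: [0.429, 0.2754, 0.2152]
ee_rot: [0.0, 1.0, -0.004, -0.015]
wrist_force: [-24.8, -1.9, 0.3]
grip_width: 0.118
grasp_force: 12.1
```

```bash
python3 - <<'E'
from h import *
pic,dep,cal=look('top',['bolt_grip','passive_leaf','tape_roll'])
pic,dep,cal=look('scene',['bolt_grip','passive_leaf'])
cv2.imwrite('pics/s3.png',cv2.resize(pic[130:330,160:360],(600,600)))
E
```

```text
top passive_leaf 0.74 [212. 254.] 992 med [0.505 0.27  0.164] lo [0.443 0.263 0.039] hi [0.569 0.289 0.175]
top tape_roll 0.9 [304. 198.] 1055 med [0.639 0.054 0.198] lo [0.592 0.007 0.177] hi [0.686 0.1   0.201]
scene passive_leaf 0.98 [204. 206.] 2635 med [0.502 0.264 0.108] lo [0.442 0.259 0.03 ] hi [0.57  0.271 0.186]
```

View pics/s3.png

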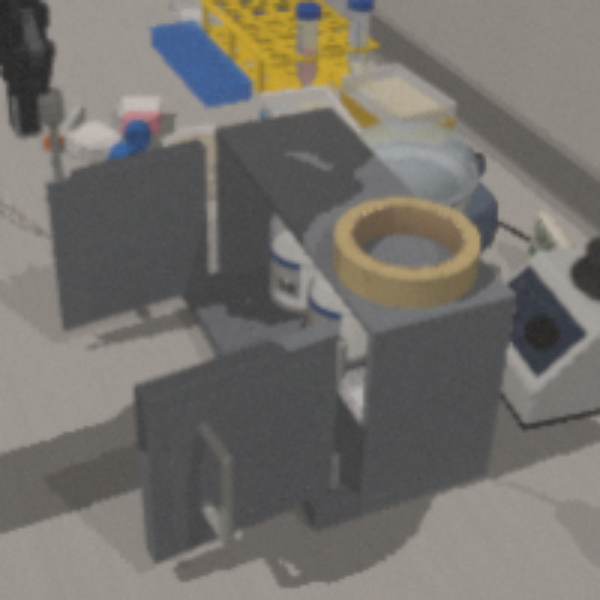

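The leaf stands at about 90°, with its knob at (50,105) in the crop and still up. The fingers have half slipped off the knob, which doesn't matter now. I'll open, back off and rise.

{"fn": "apply_moves", "kwargs": {"deltas": [{"dx": 0,"dy": 0,"dz": 0,"rx": 0,"ry": 0,"rz": 0,"gripper": 50},{"dx": 0,"dy": 0,"dz": 0,"rx": 0,"ry": 0,"rz": 0,"gripper": 50},{"dx": 0,"dy": 0,"dz": 0,"rx": 0,"ry": 0,"rz": 0,"gripper": 50},{"dx": 0,"dy": 0,"dz": 0,"rx": 0,"ry": 0,"rz": 0,"gripper": 50},{"dx": 0.15,"dy": 0,"dz": 0,"rx": 0,"ry": 0,"rz": 0,"gripper": 50},{"dx": 0.2,"dy": 0,"dz": 0,"rx": 0,"ry": 0,"rz": 0,"gripper": 50},{"dx": 0,"dy": 0,"dz": -0.25,"rx": 0,"ry": 0,"rz": 0,"gripper": 50},{"dx": 0,"dy": 0,"dz": -0.25,"rx": 0,"ry": 0,"rz": 0,"gripper": 50},{"dx": 0,"dy": 0,"dz": -0.25,"rx": 0,"ry": 0,"rz": 0,"gripper": 50},{"dx": 0,"dy": 0,"dz": 0,"rx": 0,"ry": 0,"rz": 0,"gripper": 50},{"dx": 0,"dy": 0,"dz": 0,"rx": 0,"ry": 0,"rz": 0,"gripper": 50}]}}

```text
clock: 8.93
position: [0.39, 0.2777, 0.332]
ee_rot: [-0.0, 1.0, 0.001, 0.001]
wrist_force: [-1.0, -0.4, -0.7]
grip_width: 0.589
grasp_force: 0.0
```

```bash
python3 - <<'E'
from h import *
for c in('scene','wrist'):
    pic,dep,cal=look(c,['bolt_grip','passive_leaf'])
    m=(dep>0); v,u=np.nonzero(m); W=world(c,np.c_[u,v],dep[m],cal)
    k=(W[:,2]>.19)&(W[:,2]<.265)&(abs(W[:,0]-.44)<.025)&(abs(W[:,1]-.28)<.025)
    if k.any(): print(c,'knob',k.sum(),np.median(W[k],0), np.percentile(W[k],[2,98],axis=0))
    if c=='scene': cv2.imwrite('pics/s4.png',cv2.resize(pic[130:330,160:360],(600,600)))
E
```

```text
scene bolt_grip 0.56 [184. 172.] 145 med [0.453 0.247 0.23 ] lo [0.445 0.241 0.177] hi [0.46  0.252 0.249]
scene passive_leaf 0.72 [203. 208.] 2644 med [0.502 0.253 0.111] lo [0.446 0.239 0.028] hi [0.572 0.269 0.227]
scene knob 4 [0.45454015 0.25594271 0.24836203] [[0.45150493 0.25538353 0.24750474]
 [0.45987    0.25697363 0.24845499]]
wrist bolt_grip 0.7 [237. 248.] 678 med [0.448 0.252 0.238] lo [0.442 0.244 0.055] hi [0.472 0.26  0.252]
wrist bolt_grip 0.15 [128. 373.] 239 med [0.661 0.091 0.199] lo [ 0.401 -0.064 -0.   ] hi [0.958 0.228 0.404]
wrist knob 165 [0.44784631 0.25776718 0.24638941] [[0.44272143 0.25508867 0.20286626]
 [0.45646585 0.26139548 0.25171009]]
```

View pics/s4.png

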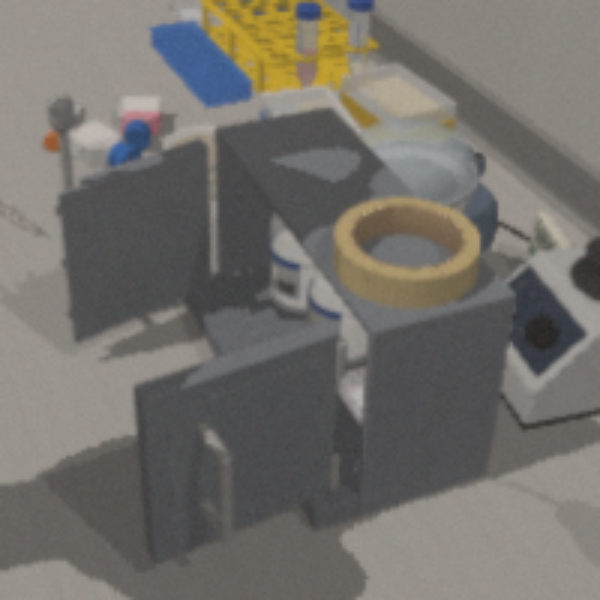

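The knob is at (62,110) in the crop with its top at z≈0.251, so the bolt is about 29 mm up. The leaf is open by about 1.34 rad, the gripper is clear and the tape hasn't moved. Handing in.

```bash
python3 -c "
from cell import arm
print(arm.hand_in())"
```

```text
the job is handed in; nothing more can be done
None
```

I handed the job in at about 9 s on the robot clock: the bolt measured about 29 mm up, the left leaf open about 1.34 rad (77°, short of a full right angle but past the 65° limit), the gripper clear and the tape roll not moved; no verdict came back.

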